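Turn the carousel to bring the pepper grinder to the front

TASK

Push the wooden carousel round with a finger on one of the spokes of its top cross until the pepper grinder stands at the front, in line with the little steel post on the carousel's foot. Push slowly and gently, without gripping the cross, and do not touch, lift or upset the things riding on it or standing about; then take the finger away and leave the carousel standing still.

Things in the scene. Friction and masses are not known exactly. Their poses are not given: they have to be found in the camera images.
- foot: Fixed dark wooden foot of the carousel: disc 230 mm across, 10 mm thick, on the worktop. Origin: centre of its underside, on the turning axis. A tongue reaches 185 mm along its -x axis, roughly towards the robot: the front. On it, 172 mm from the axis, stands the steel post, 16 mm thick, top 60 mm above the worktop. In line = the grinder's centre on the foot's -x axis.
- cross: Wooden cross on top of the carousel, fixed to its column. Origin on the turning axis, 204 mm above the worktop. Four flat-sided spokes along its +x, -x, +y, -y axes, from the 44 mm hub to 110 mm from the axis, each 14 mm wide and 26 mm tall (176 to 202 mm above the worktop); hub top 214 mm. Each spoke stands over a tray divider; three of the four compartments hold one thing each.
- carousel (a joint): Angle of the carousel on its foot, 0 at the start, positive anticlockwise from above. Turns either way more than a full turn; friction about 0.12 N m and damping 0.5 N m s per rad (2 to 6 N at a spoke), no spring: stays where left. Flat wooden tray 300 mm across; heights above the worktop: floor 24 mm (no rim), dividers 60 mm. Column 28 mm thick.
- pepper_grinder: Small glass pepper grinder with a black cap, 43 mm across, 112 mm tall, loose on the tray, its centre about 86 mm from the axis, midway between two dividers; it rides round with the tray and tips if jerked: meet the spoke below 0.05 m/s, turn below 0.8 rad/s. At the start 60 degrees or more round from the front. Top 136 mm above the worktop. Origin: centre of its underside.
- oats_jar: Small squat clip-top glass jar, 94 x 90 x 69 mm, loose on the carousel's tray in another compartment. Origin: centre of its underside. Not to be touched.
- salt_bowl: Small bowl of salt, 110 mm across, 51 mm tall, loose on the carousel's tray in another compartment. Origin: centre of its underside. Not to be touched.
- cashew_jar: Wide clip-top glass jar, 114 x 113 x 99 mm, standing on the worktop to the right. Origin: centre of its underside. Leave alone.
- oil_bottle_old: Slim clear bottle with a black cap, 42 mm across, 170 mm tall, standing on the worktop at the right front. Origin: centre of its underside. Leave alone.
There are look-alikes about, which are no part of the job. Leave any orange look-alike of the pepper_grinder alone.

How it is judged:
By the outcome, as a careful person would: the job done as asked, in the order asked, and still so for the second after the job is handed in, with the robot touching nothing.
It also fails if it takes over 45 s, if anything falls off the work surface, if the arm or the gripper's body presses on something with over 40 N, if the wrist force passes 120 N, or if a joint passes its speed limit or range.

ROBOT

A 6-joint arm with a two-finger parallel gripper is mounted at the origin on a cart in front of the work surface, level with it; the furniture and walls round the work are solid. World frame = base frame: x ahead of the robot, y to its left, z up, the work surface at z = 0. Lengths are in mm, angles in rad, forces in N, time in s.
With the tool pointing down it reaches from about 400 to 925 mm from the base axis. Payload 3.4 kg.
Tool frame: the origin (TCP) lies at the very end of the fingers, on their centre line; the grasp point (between the pads) lies 19 mm behind it (grasp_offset is the z of the grasp point in the tool frame, in mm); z points along the fingers, y is the direction in which the jaws open and shut (so a half turn about z gives the same grasp; the last joint's range is limited). The gripper opens to 85 mm and grips with 20 to 120 N. Pads are 22 mm wide; open, the fingers measure 114 mm over their backs; the gripper's body (76 mm by 85 mm) begins 54 mm behind the grasp point. The pads swing forward as they close: fully open they stand 13 mm farther back than shut.
Start: joints at [1.22, 0.307, 1.506, -0, 1.328, -0.073], TCP at [157.712, 552.954, 231.305] pointing down, gripper open.
Joint ranges: [-3.12, 3.12], [-1.05, 2.28], [0.14, 2.33], [-1.42, 4.57], [0.1, 2.73], [-2.68, 2.68]. Speed limits (rad/s): [2.57, 2.57, 3.14, 3.14, 3.14, 3.14].

INTERFACE

Orientations are given as a unit quaternion [x, y, z, w].
In Python, from bench import get_obs, snapshot, hand_in, grasp_offset gives the robot as it stands. The module is installed in compiled form; this text tells all that it offers.
- The arm moves only by the shell command python3 -m jog 'ROWS' [FORCE]. ROWS is JSON, a list of rows, each an object of numbers: "ax", "ay", "az": the turn, a rotation vector about the tool's x, y, z in degrees; "x", "y", "z": the shift along the tool's x, y, z in mm; "hand": the finger opening in mm, from 0 to 85.4. In form: [{"ax": .., "ay": .., "az": .., "x": .., "y": .., "z": .., "hand": ..}, ...]. A call has 1 to 10 rows; each row is the pose to reach, as a shift and turn from the pose measured when the call began, along the tool's axes at that moment; what a row does not reach only later rows make up. A row lasts 1/8 s, in which the tool goes at most 62.5 mm and 10.7 degrees, less where a joint would pass 70% of its speed; a pose out of reach is approached as far as the arm can. A call with a gripper value outside its range is refused whole. The fingers move at their own pace and stop on an object; FORCE is the grip in N (left out, the last holds). Time passes only in rows, so rows that repeat a pose let the fingers close. It gives the time, the measured TCP pose, the force and the opening at its end, in the units of the state.
- get_obs(): the state, without advancing time (a new reading comes with each control period).
- snapshot(name): name is "scene" or "top" or "wrist"; returns a dict with "color" (400x640x3 uint8, blue, green, red), "depth" (400x640 float32, mm along the optical axis (not along the pixel's ray), 0 where there is no reading), "camera_matrix" (3x3 intrinsics, pixels), "R" (3x3) and "t" (3): a world point X has camera coordinates R X + t; the wrist camera has in their place "mount" (4x4, takes a point from camera to tool coordinates, whose origin is the TCP and whose axes are the flange's). Camera axes: x right, y down, z forward; pixel columns grow to the right and rows downward; lengths in mm; the calibration is good to about 2 mm. A picture is of the moment at which its call begins: read the wrist's pose just before it.
- hand_in(): hands the job in, once; it reports no verdict.
The state is a dict: "time": time; "joint_pos": joint angles; "joint_velocities": joint speeds; "tau": joint torques, N m; "ee_pos": TCP position; "eef_rot": TCP orientation; "ft_force": force on the tool from outside, world axes, zero at the start; "torque": the same for the moment, N m; "finger_gap": finger opening in mm.
Only numpy, scipy, OpenCV 4.12 (cv2) and the standard library are available. Lean on these libraries where they do the work, as an engineer would, in place of code of your own. Each camera call takes 0.05 s, during which the arm holds its last target.

## Working session

There is one attempt and no reset: what is moved stays moved. The work goes in short steps, Python scripts to look and compute and a shell command to move; the robot and the scene stay as the last step left them, time stands still between calls to the robot, and variables do not carry over. Pictures are saved under pics/ and viewed, and the job is handed in when it is done.

```bash
mkdir -p pics; python3 - <<'E'
from bench import *
import cv2,numpy as np,pickle
o=get_obs();print({k:np.round(v,3) for k,v in o.items()})
for n in("scene","top"):
    s=snapshot(n);cv2.imwrite(f"pics/{n}0.png",s["color"]);pickle.dump(s,open(f"{n}0.pkl","wb"));print(n,s["R"],s["t"],s["camera_matrix"])
E
```

```text
{'time': np.float64(0.0), 'joint_pos': array([ 1.22 ,  0.308,  1.508, -0.   ,  1.328, -0.073]), 'joint_velocities': array([ 0.   ,  0.001,  0.   ,  0.   , -0.001, -0.002]), 'tau': array([-0.0000e+00, -4.5757e+01, -2.5191e+01, -0.0000e+00,  1.3000e-02,
        0.0000e+00]), 'ee_pos': array([157.467, 552.29 , 230.387]), 'eef_rot': array([ 0.138,  0.99 , -0.001, -0.   ]), 'ft_force': array([-0.599, -0.352, -0.186]), 'torque': array([ 0.047,  0.032, -0.044]), 'finger_gap': np.float64(85.604)}
scene [[-0.6018107  -0.79853596  0.01281419]
 [-0.67105895  0.49690888 -0.55023763]
 [ 0.43301705 -0.33973797 -0.83490979]] [262.50767295 481.73868347 791.20011957] [[451.58797134   0.         322.42922408]
 [  0.         451.58797134 199.9967153 ]
 [  0.           0.           1.        ]]
top [[ 0.00774169 -0.99976772  0.02011413]
 [-0.99536954 -0.00963176 -0.09563839]
 [ 0.09580991 -0.01928059 -0.9952129 ]] [-117.65394125  554.94641869 1283.16649439] [[489.39823878   0.         315.97553847]
 [  0.         489.39823878 195.45207448]
 [  0.           0.           1.        ]]
```

View pics/scene0.png

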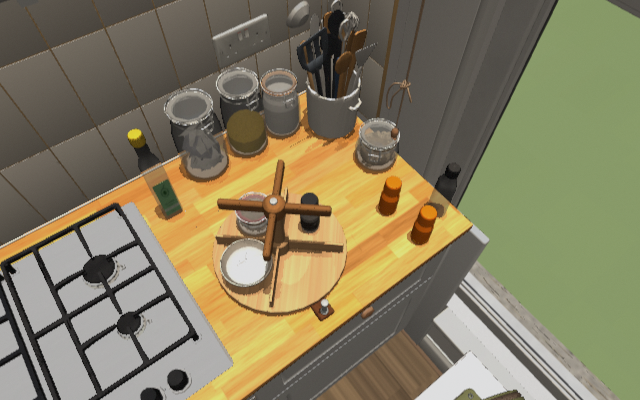

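View pics/top0.png

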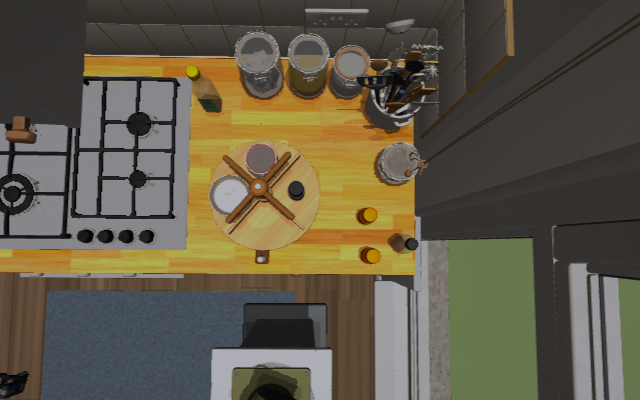

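```bash
python3 - <<'E'
import cv2
a=cv2.imread("pics/top0.png")[90:290,160:400]; cv2.imwrite("pics/top0c.png",cv2.resize(a,None,fx=3,fy=3,interpolation=2))
E
```

```text
(no output)
```

View pics/top0c.png

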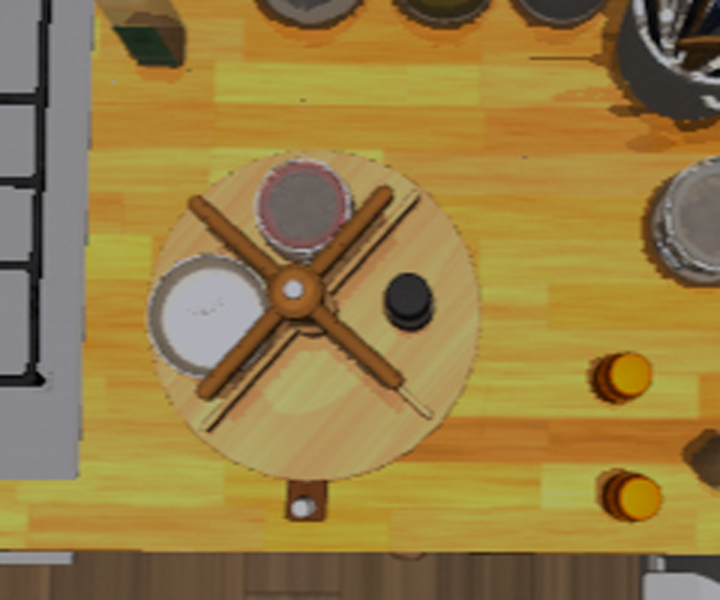

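```bash
cat > h.py <<'E'
import numpy as np,pickle
def ray(s,u,v,z):
    K,R,t=s["camera_matrix"],s["R"],np.array(s["t"]);c=-R.T@t
    d=R.T@np.linalg.solve(K,[u,v,1]);return c+d*(z-c[2])/d[2]
E
python3 - <<'E'
from h import *
s=pickle.load(open("top0.pkl","rb"))
P=lambda u,v,z:ray(s,160+u/3,90+v/3,z)
h=P(293,289,216);p=P(302,507,60);g=P(407,297,136)
print("hub",h,"post",p,np.linalg.norm((h-p)[:2]),"gr",g,np.linalg.norm((h-g)[:2]))
an=lambda q:np.degrees(np.arctan2(q[1]-h[1],q[0]-h[0]))
print(an(p),an(g))
for q in [(197,203),(387,193),(395,382),(207,392)]:
    w=P(*q,202);print(w,an(w),np.linalg.norm((w-h)[:2]))
# depth-based
K=s["camera_matrix"];R=s["R"]
D=s["depth"]
def dp(u,v):
    z=D[v,u];return R.T@(np.linalg.solve(K,[u,v,1])*z-s["t"])
for uv in [(257,186),(261,259),(296,188),(226,159),(289,156),(291,216)]:print(uv,dp(*uv).round(1))
# top-view circle of tray
s2=pickle.load(open("scene0.pkl","rb"))
print("scene hub",ray(s2,274,204,216), "post",ray(s2,324,302,60))
E
```

```text
hub [557.52302316  24.59002744 216.        ] post [387.11385596  28.95252281  60.        ] 170.46499826546562 gr [560.97810921 -60.67894435 136.        ] 85.3389428674295
178.53354138796837 -87.67965288122184
[625.57040648 101.66055913 202.        ] 48.55795917078298 102.81202862983496
[635.11413154 -45.63508702 202.        ] -42.14719039444621 104.65154943857047
[487.88481987 -53.70246029 202.        ] -131.65188177826673 104.78164435130307
[478.94767017  90.29977343 202.        ] 140.0954713548754 102.42976528466056
(257, 186) [558.8  26.6 211.2]
(261, 259) [387.   28.3  57.2]
(296, 188) [563.2 -61.5 137.9]
(226, 159) [622.8 101.2 199.8]
(289, 156) [632.3 -45.4 195.5]
(291, 216) [491.2 -52.  196.6]
scene hub [551.43374384  29.3830067  216.        ] post [389.78796047  32.02221885  60.        ]
```

The top view shows the hub at (257,186), the post at (261,259), the grinder cap at (296,188), and the spokes at about 48°, -42°, -132° and 139°. The radii match the given sizes: post 170 mm, grinder 85 mm, spoke tips about 103 mm. The grinder needs about 94° clockwise. I'll push the 139° spoke from the empty compartment at the front.

```bash
python3 -m jog '[{"x":-40,"y":-36,"az":-6,"hand":0},{"x":-84,"y":-76,"az":-13,"hand":0},{"x":-128,"y":-115,"az":-19,"hand":0},{"x":-172,"y":-155,"az":-26,"hand":0},{"x":-216,"y":-194,"az":-32,"hand":0},{"x":-260,"y":-234,"az":-39,"hand":0},{"x":-304,"y":-273,"az":-45,"hand":0},{"x":-348,"y":-313,"az":-52,"hand":0},{"x":-392,"y":-352,"az":-58,"hand":0},{"x":-437,"y":-393,"az":-64,"hand":0}]' 30; python3 -m jog '[{"hand":0},{"hand":0}]'
cat > st.py <<'E'
from bench import *;from h import *
from scipy.spatial.transform import Rotation as Ro
o=get_obs();M=Ro.from_quat(o["eef_rot"]).as_matrix()
if __name__=="__main__":
    print(o["time"],o["ee_pos"].round(1),"yaw y",np.degrees(np.arctan2(M[1,1],M[0,1])).round(2),"z",M[:,2].round(3),"F",o["ft_force"].round(1),o["finger_gap"],o["joint_pos"].round(2))
E
python3 st.py
```

```text
0.1 [157.5 552.4 230.5] yaw y 74.08 z [-0.001 -0.002 -1.   ] F [-0.9  0.9 -0.2] 85.45692535379868 [ 1.22  0.31  1.51 -0.    1.33 -0.07]schema error: expected keys ax, ay, az, x, y, z, hand
schema error: expected keys ax, ay, az, x, y, z, hand
```

All seven keys are needed in every row.

```bash
python3 -m jog '[{"ax":0,"ay":0,"az":-6,"x":-40,"y":-36,"z":0,"hand":0},{"ax":0,"ay":0,"az":-13,"x":-84,"y":-76,"z":0,"hand":0},{"ax":0,"ay":0,"az":-19,"x":-128,"y":-115,"z":0,"hand":0},{"ax":0,"ay":0,"az":-26,"x":-172,"y":-155,"z":0,"hand":0},{"ax":0,"ay":0,"az":-32,"x":-216,"y":-194,"z":0,"hand":0},{"ax":0,"ay":0,"az":-39,"x":-260,"y":-234,"z":0,"hand":0},{"ax":0,"ay":0,"az":-45,"x":-304,"y":-273,"z":0,"hand":0},{"ax":0,"ay":0,"az":-52,"x":-348,"y":-313,"z":0,"hand":0},{"ax":0,"ay":0,"az":-58,"x":-392,"y":-352,"z":0,"hand":0},{"ax":0,"ay":0,"az":-64,"x":-437,"y":-393,"z":0,"hand":0}]' 30
python3 -m jog '[{"ax":0,"ay":0,"az":0,"x":0,"y":0,"z":0,"hand":0},{"ax":0,"ay":0,"az":0,"x":0,"y":0,"z":0,"hand":0}]'
python3 st.py
```

```text
time: 1.35
ee_pos: [470.5, 52.8, 231.0]
eef_rot: [-0.409, 0.913, -0.0, -0.001]
ft_force: [0.0, 0.7, 0.2]
finger_gap: 0.1
time: 1.6
ee_pos: [469.7, 52.8, 230.4]
eef_rot: [-0.408, 0.913, 0.0, -0.001]
ft_force: [-0.2, 0.0, -0.1]
finger_gap: -0.4
1.6 [469.7  52.8 230.4] yaw y 138.14 z [-0.003 -0.001 -1.   ] F [-0.2  0.  -0.1] -0.3702986041912746 [ 0.02  0.17  1.71 -0.    1.27 -2.39]
```

```bash
python3 - <<'E'
from bench import *;import cv2,numpy as np
a=[snapshot(n)["color"] for n in("wrist","scene")]
cv2.imwrite("pics/w1.png",np.vstack(a)[:, :].copy()[::1]) if 0 else [cv2.imwrite(f"pics/{n}1.png",i) for n,i in zip(("w","s"),a)]
E
```

```text
(no output)
```

View pics/w1.png

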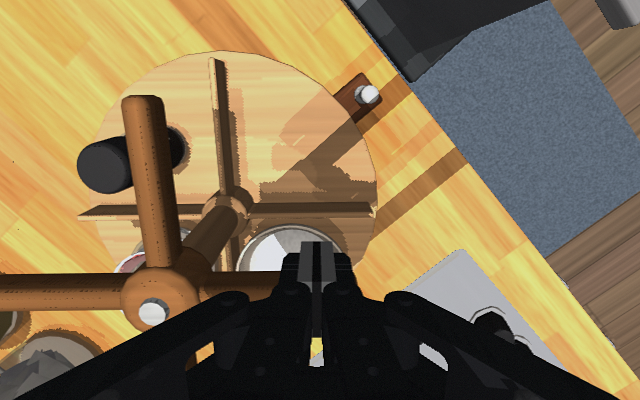

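View pics/s1.png

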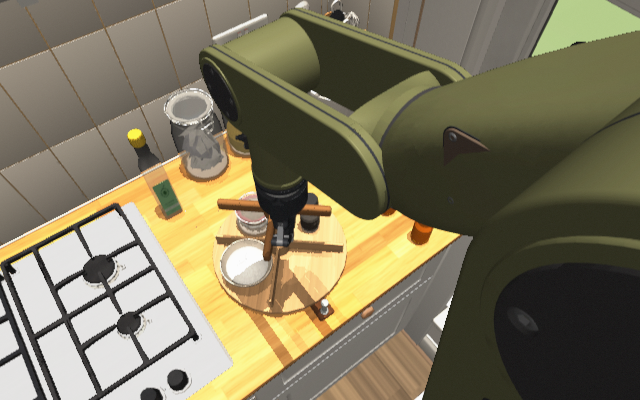

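```bash
python3 -m jog '[{"ax":0,"ay":0,"az":0,"x":0,"y":0,"z":20,"hand":0},{"ax":0,"ay":0,"az":0,"x":0,"y":0,"z":40,"hand":0},{"ax":0,"ay":0,"az":0,"x":0,"y":0,"z":48,"hand":0},{"ax":0,"ay":0,"az":0,"x":0,"y":0,"z":48,"hand":0}]'
python3 - <<'E'
from st import *
import cv2
s=snapshot("wrist");m=np.array(s["mount"]);K=s["camera_matrix"]
T=np.eye(4);T[:3,:3]=M;T[:3,3]=o["ee_pos"];W=T@m
iv=np.linalg.inv(W);s["R"]=iv[:3,:3];s["t"]=iv[:3,3]
pickle.dump(s,open("w2.pkl","wb"));cv2.imwrite("pics/w2.png",s["color"])
print(o["ee_pos"],o["ft_force"])
# predictions
def pr(X):
    c=K@(s["R"]@np.array(X)+s["t"]);return (c[:2]/c[2]).round(1)
print("hub",pr([557.5,25.5,216]),"post",pr([387,28.9,60]),"gr",pr([561,-60.7,136]),"tip",pr(o["ee_pos"]))
E
```

```text
time: 2.2
ee_pos: [468.4, 54.8, 182.4]
eef_rot: [-0.41, 0.912, 0.0, -0.002]
ft_force: [-0.1, 0.8, -0.1]
finger_gap: -0.2
[468.4418947   54.79739399 182.40516664] [-0.08700936  0.79408417 -0.06119578]
hub [ 91.8 388.2] post [375.8  91.8] gr [ 51.8 181.9] tip [315.5 260.5]
```

View pics/w2.png

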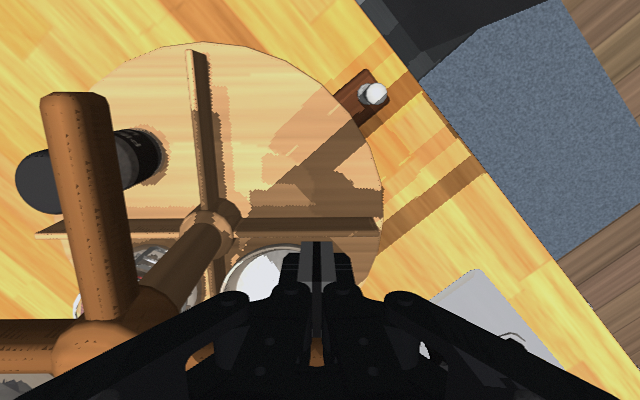

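```bash
python3 -m jog '[{"ax":0,"ay":0,"az":0,"x":-4,"y":0,"z":0,"hand":0},{"ax":0,"ay":0,"az":0,"x":-8,"y":0,"z":0,"hand":0},{"ax":0,"ay":0,"az":0,"x":-12,"y":0,"z":0,"hand":0},{"ax":0,"ay":0,"az":0,"x":-14,"y":0,"z":0,"hand":0},{"ax":0,"ay":0,"az":0,"x":-16,"y":0,"z":0,"hand":0},{"ax":0,"ay":0,"az":0,"x":-18,"y":0,"z":0,"hand":0},{"ax":0,"ay":0,"az":0,"x":-20,"y":0,"z":0,"hand":0}]'
cat > arc.py <<'E'
from st import *
import sys
C=np.array([557.5,25.5]);st=float(sys.argv[1]);n=int(sys.argv[2])
p=o["ee_pos"][:2];v=p-C;yaw=np.degrees(np.arctan2(M[1,1],M[0,1]))
r=M[:2,1];t=M[:2,0]
print("t",o["time"],"r",(v@r).round(1),"d",(v@t).round(1),"yaw",yaw.round(2),"F",o["ft_force"].round(1),"F.t",(o["ft_force"][:2]@t).round(1), "Fz",o["ee_pos"][2].round(1))
for k in range(1,n+1):
    a=-np.radians(st*k);w=np.array([[np.cos(a),-np.sin(a)],[np.sin(a),np.cos(a)]])@v-v
    print("az",st*k,"x",(w@t).round(1),"y",(w@r).round(1))
E
python3 arc.py 2.5 10
```

```text
time: 3.12
ee_pos: [482.1, 69.3, 182.8]
eef_rot: [-0.41, 0.912, -0.0, -0.002]
ft_force: [-0.5, -2.2, 1.9]
finger_gap: -0.0
t 3.125 r 85.5 d 17.4 yaw 138.39 F [-0.5 -2.2  1.9] F.t 2.0 Fz 182.8
az 2.5 x -3.7 y 0.7
az 5.0 x -7.5 y 1.2
az 7.5 x -11.3 y 1.5
az 10.0 x -15.1 y 1.7
az 12.5 x -18.9 y 1.7
az 15.0 x -22.7 y 1.6
az 17.5 x -26.5 y 1.3
az 20.0 x -30.3 y 0.8
az 22.5 x -34.0 y 0.1
az 25.0 x -37.7 y -0.7
```

Contact was made as predicted (d≈17.5 mm, 2 N). Next I push along the arc.

```bash
python3 -m jog '[{"ax":0,"ay":0,"az":2.5,"x":-3.7,"y":0.7,"z":0,"hand":0},{"ax":0,"ay":0,"az":5,"x":-7.5,"y":1.2,"z":0,"hand":0},{"ax":0,"ay":0,"az":7.5,"x":-11.3,"y":1.5,"z":0,"hand":0},{"ax":0,"ay":0,"az":10,"x":-15.1,"y":1.7,"z":0,"hand":0},{"ax":0,"ay":0,"az":12.5,"x":-18.9,"y":1.7,"z":0,"hand":0},{"ax":0,"ay":0,"az":15,"x":-22.7,"y":1.6,"z":0,"hand":0},{"ax":0,"ay":0,"az":17.5,"x":-26.5,"y":1.3,"z":0,"hand":0},{"ax":0,"ay":0,"az":20,"x":-30.3,"y":0.8,"z":0,"hand":0},{"ax":0,"ay":0,"az":22.5,"x":-34,"y":0.1,"z":0,"hand":0},{"ax":0,"ay":0,"az":25,"x":-37.7,"y":-0.7,"z":0,"hand":0}]'
python3 arc.py 2.5 10
```

```text
time: 4.38
ee_pos: [506.2, 96.9, 182.5]
eef_rot: [-0.202, 0.979, -0.0, -0.003]
ft_force: [-3.8, -0.2, 2.6]
finger_gap: 0.4
t 4.375 r 85.9 d 18.9 yaw 113.31 F [-3.8 -0.2  2.6] F.t 3.6 Fz 182.5
az 2.5 x -3.8 y 0.7
az 5.0 x -7.6 y 1.3
az 7.5 x -11.4 y 1.7
az 10.0 x -15.2 y 2.0
az 12.5 x -19.0 y 2.1
az 15.0 x -22.9 y 2.0
az 17.5 x -26.7 y 1.7
az 20.0 x -30.5 y 1.3
az 22.5 x -34.3 y 0.7
az 25.0 x -38.1 y -0.1
```

```bash
python3 -m jog '[{"ax":0,"ay":0,"az":2.5,"x":-4,"y":0.7,"z":0,"hand":0},{"ax":0,"ay":0,"az":5,"x":-8,"y":1.2,"z":0,"hand":0},{"ax":0,"ay":0,"az":7.5,"x":-12,"y":1.6,"z":0,"hand":0},{"ax":0,"ay":0,"az":10,"x":-16,"y":1.8,"z":0,"hand":0},{"ax":0,"ay":0,"az":12.5,"x":-20,"y":1.8,"z":0,"hand":0},{"ax":0,"ay":0,"az":15,"x":-24,"y":1.7,"z":0,"hand":0},{"ax":0,"ay":0,"az":17.5,"x":-27.8,"y":1.4,"z":0,"hand":0},{"ax":0,"ay":0,"az":20,"x":-31.6,"y":0.9,"z":0,"hand":0},{"ax":0,"ay":0,"az":22.5,"x":-35.4,"y":0.2,"z":0,"hand":0},{"ax":0,"ay":0,"az":25,"x":-39.2,"y":-0.6,"z":0,"hand":0}]'
python3 arc.py 2.5 10
```

```text
time: 5.62
ee_pos: [540.8, 112.5, 182.0]
eef_rot: [0.016, 1.0, -0.001, -0.005]
ft_force: [-2.9, 2.4, 0.8]
finger_gap: 0.0
t 5.625 r 86.5 d 19.4 yaw 88.22 F [-2.9  2.4  0.8] F.t 3.0 Fz 182.0
az 2.5 x -3.8 y 0.8
az 5.0 x -7.6 y 1.4
az 7.5 x -11.5 y 1.8
az 10.0 x -15.3 y 2.1
az 12.5 x -19.2 y 2.2
az 15.0 x -23.0 y 2.1
az 17.5 x -26.9 y 1.8
az 20.0 x -30.7 y 1.4
az 22.5 x -34.6 y 0.9
az 25.0 x -38.4 y 0.1
```

```bash
python3 - <<'E'
from st import *
import cv2
for n in("top","scene"):
    s=snapshot(n);cv2.imwrite(f"pics/{n}3.png",s["color"])
E
```

```text
(no output)
```

View pics/scene3.png

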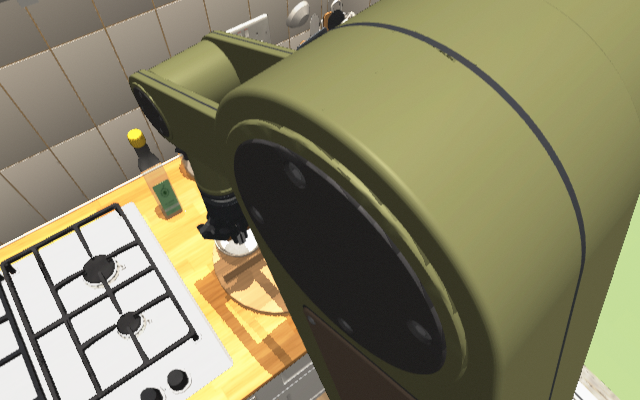

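The arm hides most of the carousel, but the force and path are as expected. I'll continue.

```bash
python3 -m jog '[{"ax":0,"ay":0,"az":2.5,"x":-4,"y":0.7,"z":0,"hand":0},{"ax":0,"ay":0,"az":5,"x":-8,"y":1.2,"z":0,"hand":0},{"ax":0,"ay":0,"az":7.5,"x":-12,"y":1.5,"z":0,"hand":0},{"ax":0,"ay":0,"az":10,"x":-16,"y":1.7,"z":0,"hand":0},{"ax":0,"ay":0,"az":12.5,"x":-20,"y":1.7,"z":0,"hand":0},{"ax":0,"ay":0,"az":15,"x":-24,"y":1.6,"z":0,"hand":0},{"ax":0,"ay":0,"az":17.5,"x":-27.9,"y":1.2,"z":0,"hand":0},{"ax":0,"ay":0,"az":20,"x":-31.8,"y":0.7,"z":0,"hand":0},{"ax":0,"ay":0,"az":22.5,"x":-35.6,"y":0,"z":0,"hand":0},{"ax":0,"ay":0,"az":25,"x":-39.4,"y":-0.9,"z":0,"hand":0}]'
python3 arc.py 2.5 8
python3 - <<'E'
from st import *
import cv2
s=snapshot("wrist");m=np.array(s["mount"])
T=np.eye(4);T[:3,:3]=M;T[:3,3]=o["ee_pos"];iv=np.linalg.inv(T@m);s["R"]=iv[:3,:3];s["t"]=iv[:3,3]
pickle.dump(s,open("w4.pkl","wb"));cv2.imwrite("pics/w4.png",s["color"])
E
```

```text
time: 6.98
ee_pos: [580.9, 111.2, 181.9]
eef_rot: [0.231, 0.973, -0.001, -0.004]
ft_force: [-2.0, 3.3, 1.1]
finger_gap: -0.2
t 6.975 r 87.0 d 17.6 yaw 63.28 F [-2.   3.3  1.1] F.t 3.3 Fz 181.9
az 2.5 x -3.8 y 0.7
az 5.0 x -7.7 y 1.2
az 7.5 x -11.5 y 1.6
az 10.0 x -15.4 y 1.7
az 12.5 x -19.3 y 1.8
az 15.0 x -23.1 y 1.6
az 17.5 x -27.0 y 1.3
az 20.0 x -30.8 y 0.8
```

View pics/w4.png

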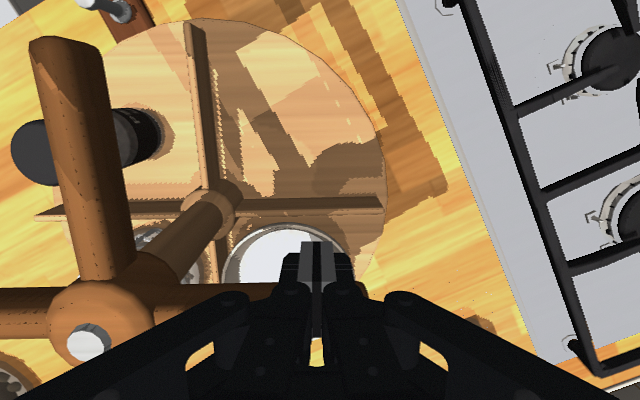

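```bash
python3 - <<'E'
from h import *
import cv2
s=pickle.load(open("w4.pkl","rb"))
h=ray(s,89,343,216);p=ray(s,118,8,60);g=ray(s,44,152,136)
print(h,p,g,np.linalg.norm((g-h)[:2]),np.linalg.norm((p-h)[:2]))
an=lambda a,q:np.degrees(np.arctan2(q[1]-a[1],q[0]-a[0]))
print(an(h,p),an(h,g)); C=np.array([557.5,25.5]);print(an(C,p),an(C,g))
a=s["color"][60:220,0:200];cv2.imwrite("pics/w4c.png",cv2.resize(a,None,fx=3.5,fy=3.5))
E
```

```text
[558.23735705  28.38802614 216.        ] [404.78380341  47.15723292  60.        ] [477.15677268  -2.72843121 136.        ] 86.84638784186286 154.59714178259162
173.02667670964675 -159.0045965486091
171.92850123422107 -160.64117739164672
```

View pics/w4c.png

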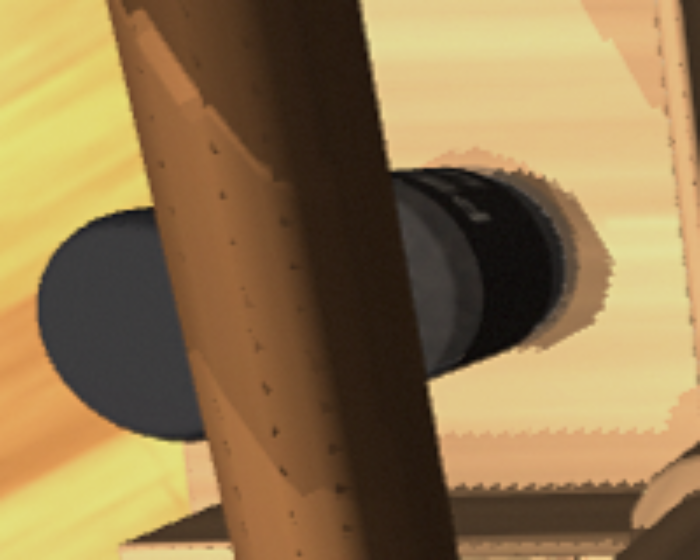

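Everything is upright. The grinder is at about -161° to -162°, with about 19° left. I'll push 15° more, then measure.

```bash
python3 -m jog '[{"ax":0,"ay":0,"az":2.5,"x":-4,"y":0.6,"z":0,"hand":0},{"ax":0,"ay":0,"az":5,"x":-8,"y":1,"z":0,"hand":0},{"ax":0,"ay":0,"az":7.5,"x":-12,"y":1.2,"z":0,"hand":0},{"ax":0,"ay":0,"az":10,"x":-15.6,"y":1.2,"z":0,"hand":0},{"ax":0,"ay":0,"az":12,"x":-18.8,"y":1,"z":0,"hand":0},{"ax":0,"ay":0,"az":14,"x":-21.8,"y":0.8,"z":0,"hand":0},{"ax":0,"ay":0,"az":15,"x":-23.3,"y":0.6,"z":0,"hand":0},{"ax":0,"ay":0,"az":15,"x":-23.3,"y":0.6,"z":0,"hand":0},{"ax":0,"ay":0,"az":15,"x":-23.3,"y":0.6,"z":0,"hand":0}]'
python3 arc.py 2 4
python3 - <<'E'
from st import *
import cv2
s=snapshot("wrist");m=np.array(s["mount"])
T=np.eye(4);T[:3,:3]=M;T[:3,3]=o["ee_pos"];iv=np.linalg.inv(T@m);s["R"]=iv[:3,:3];s["t"]=iv[:3,3]
pickle.dump(s,open("w5.pkl","wb"));cv2.imwrite("pics/w5.png",s["color"])
s=snapshot("top");pickle.dump(s,open("t5.pkl","wb"));cv2.imwrite("pics/t5.png",s["color"])
E
```

```text
time: 8.15
ee_pos: [603.0, 100.0, 181.6]
eef_rot: [0.357, 0.934, -0.002, -0.003]
ft_force: [-0.7, 0.2, 0.2]
finger_gap: -0.2
t 8.15 r 85.8 d 15.7 yaw 48.22 F [-0.7  0.2  0.2] F.t 0.6 Fz 181.6
az 2.0 x -3.0 y 0.5
az 4.0 x -6.0 y 0.9
az 6.0 x -9.1 y 1.2
az 8.0 x -12.1 y 1.4
```

View pics/w5.png

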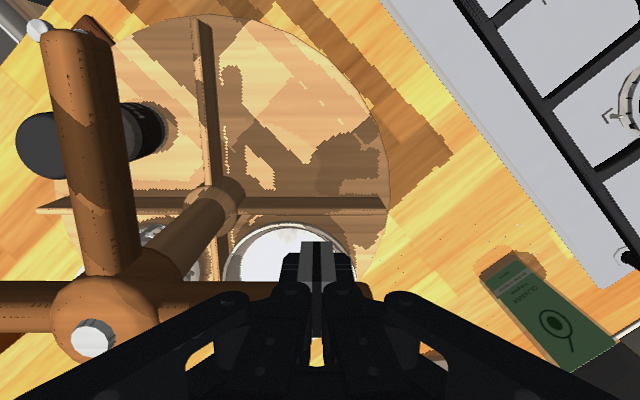

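View pics/t5.png

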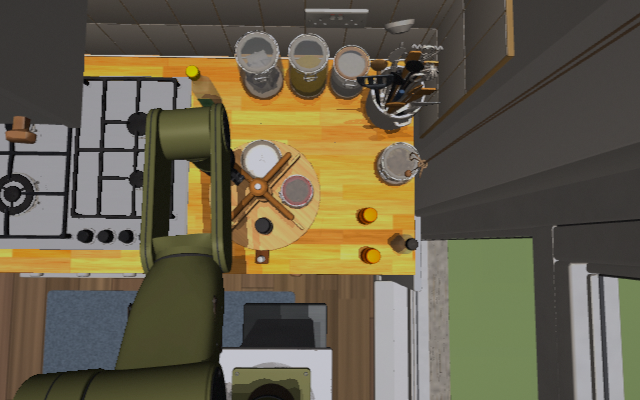

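The top view now shows the grinder at about (263,226), the post at (262,258), and the hub at (257,186). I'll enlarge it to measure.

```bash
python3 - <<'E'
import cv2
for n,f in(("0","top0"),("5","t5")):
    a=cv2.imread(f"pics/{f}.png")[135:270,200:330]; cv2.imwrite(f"pics/c{n}.png",cv2.resize(a,None,fx=4.4,fy=4.4,interpolation=2))
E
```

```text
(no output)
```

View pics/c5.png

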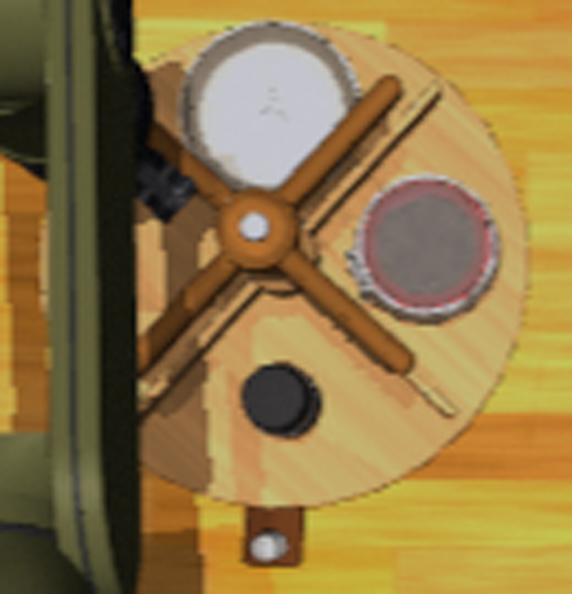

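View pics/c0.png

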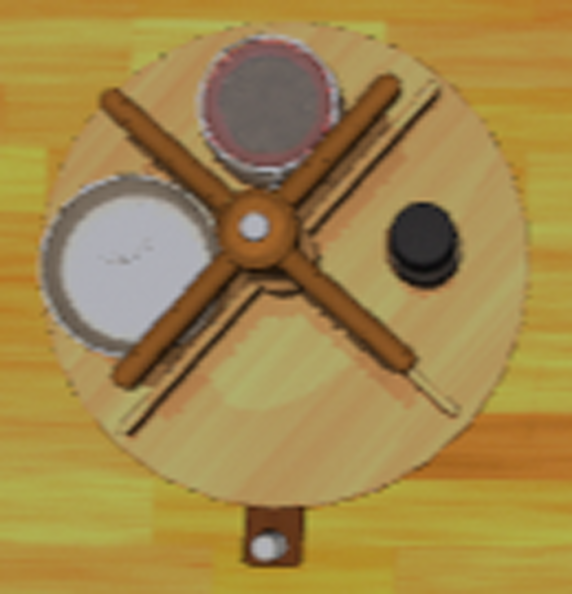

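```bash
python3 - <<'E'
from h import *
s=pickle.load(open("t5.pkl","rb"))
P=lambda u,v,z:ray(s,200+(u-1.7)/4.4,135+(v-1.7)/4.4,z)
an=lambda a,q:np.degrees(np.arctan2(q[1]-a[1],q[0]-a[0]))%360
h=P(254,226,214);p=P(265,546,60);tr=P(284,263.5,24);g0=P(423,236,136);g5=P(275,397,136)
print(h,p,tr,g0,g5)
for C in(h,tr,(h+tr)/2):print("post",an(C,p),np.linalg.norm((p-C)[:2]),"g0",an(C,g0),"g5",an(C,g5),np.linalg.norm((g5-C)[:2]))
# spokes now vs before
for q in[(400,82),(407,368)]:print(an(h,P(*q,202)))
for q in[(437,90),(455,410),(128,428)]:print("div",an(tr,P(*q,60)))
E
```

```text
[558.5656511   25.55257632 214.        ] [387.85353906  31.08811309  60.        ] [557.53424767  26.08361922  24.        ] [562.83431986 -60.86191928 136.        ] [472.31210214  20.00642933 136.        ]
post 178.1427691320017 170.80183653306594 g0 272.8279753382475 g5 183.67908282907223 86.4316750590198
post 178.31063129032557 169.75449282438507 g0 273.4883499096983 g5 184.07885668853345 85.43855292393434
post 178.22644209013333 170.27798198437026 g0 273.1592790688927 g5 183.87781474235763 85.93459105462294
316.6540427413379
227.8135138859903
div 317.66745568155125
div 229.69933885982152
div 139.52156069166952
```

```bash
python3 - <<'E'
from h import *
s=pickle.load(open("t5.pkl","rb"))
P=lambda u,v,z:ray(s,200+(u-1.7)/4.4,135+(v-1.7)/4.4,z)
an=lambda a,q:np.degrees(np.arctan2(q[1]-a[1],q[0]-a[0]))%360
C=np.array([558,25.8])
e=P(274,566,10);print(e,an(C,e),np.linalg.norm(e[:2]-C))
# scene view
s0=pickle.load(open("scene0.pkl","rb"))
for uv,z in[((323,301),60),((274,201),214)]:print(ray(s0,*uv,z))
import cv2
a=s0["color"][180:330,200:360];cv2.imwrite("pics/s0c.png",cv2.resize(a,None,fx=4,fy=4,interpolation=2))
E
```

```text
[374.1645512   30.06678381  10.        ] 178.67041518795293 183.8849577310163
[392.63709511  32.36625625  60.        ]
[558.17950786  25.07989591 214.        ]
```

```bash
python3 -m jog '[{"ax":0,"ay":0,"az":1.5,"x":-2.3,"y":0.4,"z":0,"hand":0},{"ax":0,"ay":0,"az":3,"x":-4.5,"y":0.6,"z":0,"hand":0},{"ax":0,"ay":0,"az":4,"x":-6,"y":0.8,"z":0,"hand":0},{"ax":0,"ay":0,"az":4.5,"x":-7,"y":0.9,"z":0,"hand":0},{"ax":0,"ay":0,"az":4.5,"x":-7,"y":0.9,"z":0,"hand":0},{"ax":0,"ay":0,"az":4.5,"x":-7,"y":0.9,"z":0,"hand":0}]'
python3 arc.py 1 3
python3 - <<'E'
from st import *
import cv2
s=snapshot("top");pickle.dump(s,open("t6.pkl","wb"))
a=s["color"][135:270,200:330]; cv2.imwrite(f"pics/c6.png",cv2.resize(a,None,fx=4.4,fy=4.4,interpolation=2))
E
```

```text
time: 9.0
ee_pos: [608.9, 95.8, 181.6]
eef_rot: [0.393, 0.92, -0.002, -0.003]
ft_force: [-0.0, 0.9, 0.7]
finger_gap: 0.0
t 9.0 r 85.7 d 15.3 yaw 43.71 F [-0.   0.9  0.7] F.t 0.7 Fz 181.6
az 1.0 x -1.5 y 0.3
az 2.0 x -3.0 y 0.5
az 3.0 x -4.5 y 0.7
```

View pics/c6.png

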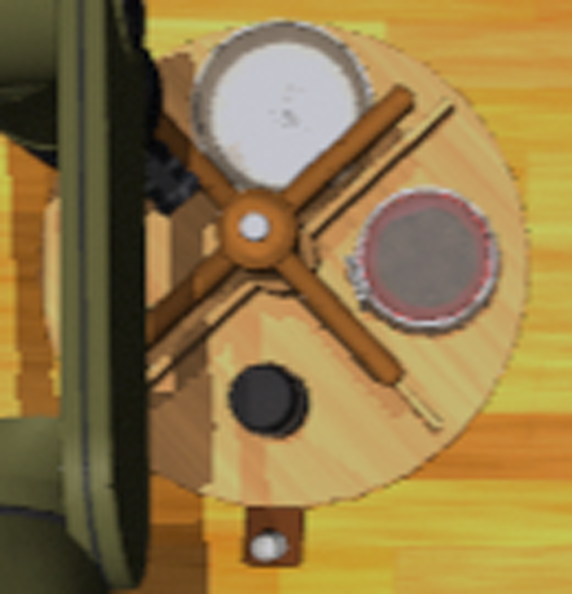

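Within about 1°. I'll back the finger off and measure with a clear view.

```bash
python3 -m jog '[{"ax":0,"ay":0,"az":0,"x":4,"y":0,"z":0,"hand":0},{"ax":0,"ay":0,"az":0,"x":12,"y":0,"z":0,"hand":0},{"ax":0,"ay":0,"az":0,"x":15,"y":0,"z":-20,"hand":0},{"ax":0,"ay":0,"az":0,"x":15,"y":0,"z":-45,"hand":0},{"ax":0,"ay":0,"az":0,"x":40,"y":10,"z":-65,"hand":0},{"ax":0,"ay":0,"az":0,"x":80,"y":20,"z":-65,"hand":0},{"ax":0,"ay":0,"az":0,"x":120,"y":30,"z":-65,"hand":0},{"ax":0,"ay":0,"az":0,"x":160,"y":40,"z":-65,"hand":0},{"ax":0,"ay":0,"az":0,"x":200,"y":50,"z":-65,"hand":0},{"ax":0,"ay":0,"az":0,"x":240,"y":50,"z":-65,"hand":0}]'
python3 - <<'E'
from st import *
import cv2
for n in("top","scene"):
    s=snapshot(n);pickle.dump(s,open(n+"7.pkl","wb"));cv2.imwrite(f"pics/{n}7.png",s["color"])
    if n=="top":a=s["color"][135:270,200:330]; cv2.imwrite(f"pics/c7.png",cv2.resize(a,None,fx=4.4,fy=4.4,interpolation=2))
E
```

```text
time: 10.3
ee_pos: [478.6, 305.5, 247.0]
eef_rot: [0.393, 0.92, -0.002, -0.002]
ft_force: [-0.6, 0.3, -0.6]
finger_gap: -0.2
```

View pics/c7.png

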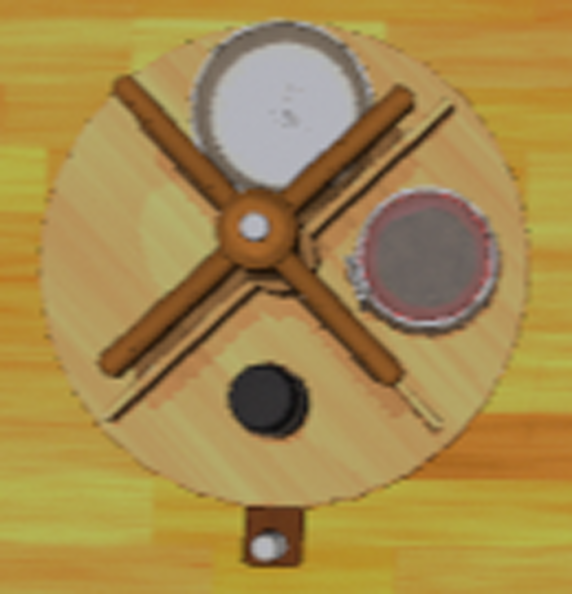

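View pics/scene7.png

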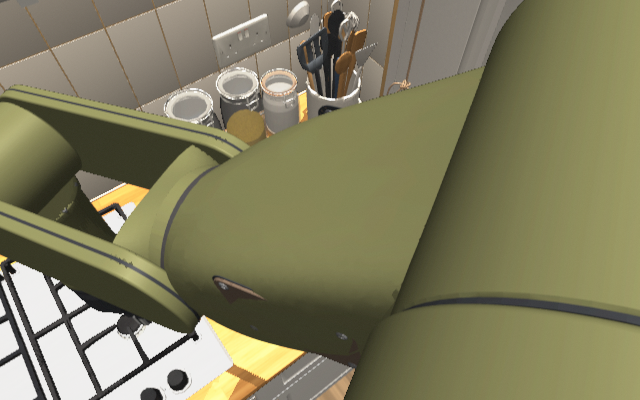

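```bash
python3 - <<'E'
from h import *
import cv2
s=pickle.load(open("top7.pkl","rb"));s0=pickle.load(open("top0.pkl","rb"))
P=lambda u,v,z:ray(s,200+(u-1.7)/4.4,135+(v-1.7)/4.4,z)
C=np.array([558.2,25.8])
an=lambda q:np.degrees(np.arctan2(q[1]-C[1],q[0]-C[0]))%360
for qs in ([(122,84),(405,93),(392,372),(108,364)],[(107,95),(394,82),(407,363),(122,380)]):
    w=[P(*q,202) for q in qs];c=sum(w)/4
    # line directions of opposite spokes
    d=lambda a,b:np.degrees(np.arctan2(*(a-b)[1::-1]))%180
    print("axis est",c[:2],"dirs",d(w[0],w[2]),d(w[1],w[3]),[an(x).round(1) for x in w])
g=P(262,397.5,136);print("g",g,an(g),np.hypot(*(g[:2]-C)))
# blob of dark pixels
for n,S in(("0",s0),("7",s)):
    im=S["color"].max(2);m=(im<62).astype(np.uint8)[135:240,200:330]
    k,l,st_,ce=cv2.connectedComponentsWithStats(m)
    for i in range(1,k):
        if 100<st_[i,4]<600:
            x=ce[i]+[200,135];q=ray(S,*x,125);print(n,st_[i],x,q,an(q),np.hypot(*(q[:2]-C)))
for q,z in[((265,546),60),((274,566),10),((274,510),10)]:print("post/tongue",P(*q,z),an(P(*q,z)))
a=s["color"][210:270,235:295]; cv2.imwrite("pics/g7.png",cv2.resize(a,None,fx=10,fy=10,interpolation=cv2.INTER_CUBIC))
E
```

```text
axis est [559.22748403  25.1981299 ] dirs 43.758992378596176 133.43652708795338 [np.float64(43.2), np.float64(313.5), np.float64(224.3), np.float64(133.4)]
axis est [558.31433005  24.7905123 ] dirs 48.78758605631049 138.7099036645832 [np.float64(48.5), np.float64(317.9), np.float64(229.1), np.float64(139.5)]
g [471.97474469  27.18601319 136.        ] 179.07908805466172 86.23639420413411
0 [ 89  46  15  19 231] [295.9047619  190.36796537] [558.77333678 -61.06189264 125.        ] 270.37817850305845 86.86378478653218
7 [ 52  83  18  16 222] [260.69369369 225.59009009] [470.82857566  24.44605392 125.        ] 180.88780957674993 87.38191437970403
post/tongue [387.85353906  31.08811309  60.        ] 178.2219220253546
post/tongue [374.1645512   30.06678381  10.        ] 178.671859592634
post/tongue [407.9803111  30.6854781  10.       ] 178.13727047517247
```

View pics/g7.png

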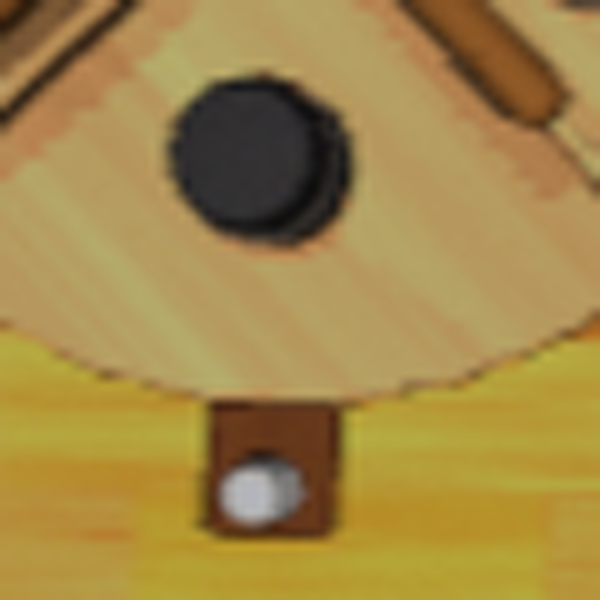

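```bash
python3 - <<'E'
from st import *
s=pickle.load(open("w5.pkl","rb"));sm=snapshot("wrist");m=np.array(sm["mount"]);print(m.round(2))
K=sm["camera_matrix"]
R=np.array([[-1,0,0],[0,1,0],[0,0,-1.]])
for p in([560,26,330],[600,26,330],[560,26,400],[520,26,400]):
    T=np.eye(4);T[:3,:3]=R;T[:3,3]=p;iv=np.linalg.inv(T@m)
    for X in([558,26,214],[472,27,136],[387,30,60],[373,30,10]):
        c=K@(iv@np.r_[X,1])[:3];print(p,X,(c[:2]/c[2]).round())
    d=np.array(p)-o["ee_pos"];print("shift tool",(M.T@d).round(1))
print(np.degrees(np.arctan2(M[1,1],M[0,1])))
E
```

```text
[[   0.     -0.96   -0.28   71.27]
 [   1.      0.     -0.     -0.52]
 [   0.     -0.28    0.96 -143.76]
 [   0.      0.      0.      1.  ]]
[560, 26, 330] [558, 26, 214] [317. 188.]
[560, 26, 330] [472, 27, 136] [318.  74.]
[560, 26, 330] [387, 30, 60] [321.  -8.]
[560, 26, 330] [373, 30, 10] [321.  -9.]
shift tool [-259.8 -134.9  -83.3]
[600, 26, 330] [558, 26, 214] [317. 135.]
[600, 26, 330] [472, 27, 136] [318.  26.]
[600, 26, 330] [387, 30, 60] [321. -52.]
[600, 26, 330] [373, 30, 10] [321. -49.]
shift tool [-287.5 -106.1  -83.7]
[560, 26, 400] [558, 26, 214] [317. 170.]
[560, 26, 400] [472, 27, 136] [318.  78.]
[560, 26, 400] [387, 30, 60] [320.   8.]
[560, 26, 400] [373, 30, 10] [320.   5.]
shift tool [-259.4 -135.3 -153.3]
[520, 26, 400] [558, 26, 214] [317. 209.]
[520, 26, 400] [472, 27, 136] [318. 115.]
[520, 26, 400] [387, 30, 60] [320.  43.]
[520, 26, 400] [373, 30, 10] [320.  37.]
shift tool [-231.7 -164.1 -153. ]
43.94912732223133
```

```bash
python3 -m jog '[{"ax":0,"ay":0,"az":0,"x":0,"y":0,"z":-50,"hand":0},{"ax":0,"ay":0,"az":-5,"x":-20,"y":-15,"z":-100,"hand":0},{"ax":0,"ay":0,"az":-12,"x":-55,"y":-40,"z":-140,"hand":0},{"ax":0,"ay":0,"az":-19,"x":-90,"y":-65,"z":-153,"hand":0},{"ax":0,"ay":0,"az":-26,"x":-130,"y":-92,"z":-153,"hand":0},{"ax":0,"ay":0,"az":-33,"x":-170,"y":-120,"z":-153,"hand":0},{"ax":0,"ay":0,"az":-40,"x":-205,"y":-145,"z":-153,"hand":0},{"ax":0,"ay":0,"az":-46,"x":-232,"y":-164,"z":-153,"hand":0},{"ax":0,"ay":0,"az":-46,"x":-232,"y":-164,"z":-153,"hand":0},{"ax":0,"ay":0,"az":-46,"x":-232,"y":-164,"z":-153,"hand":0}]'
python3 - <<'E'
from st import *
import cv2
s=snapshot("wrist");m=np.array(s["mount"])
T=np.eye(4);T[:3,:3]=M;T[:3,3]=o["ee_pos"];iv=np.linalg.inv(T@m);s["R"]=iv[:3,:3];s["t"]=iv[:3,3]
pickle.dump(s,open("w8.pkl","wb"));a=s["color"][0:280,160:480];cv2.imwrite("pics/w8.png",cv2.resize(a,None,fx=2.1,fy=2.1,interpolation=2))
E
```

```text
time: 11.7
ee_pos: [521.4, 24.5, 400.4]
eef_rot: [0.002, 1.0, -0.001, -0.003]
ft_force: [-0.6, -0.1, 1.1]
finger_gap: -0.0
```

View pics/w8.png

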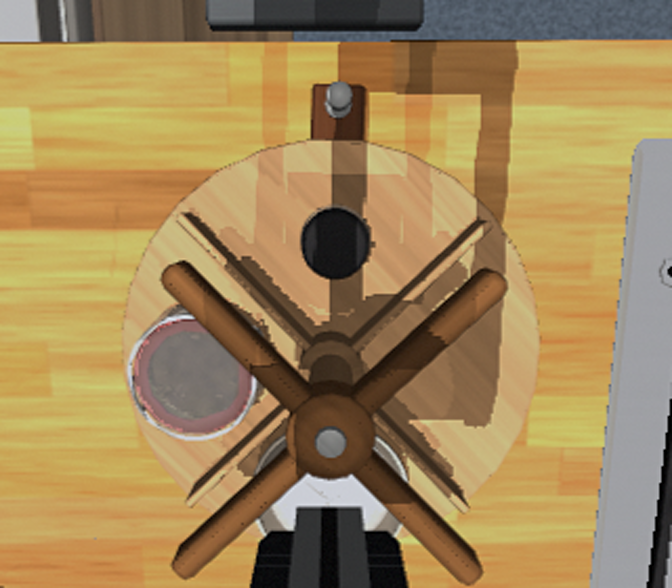

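```bash
python3 - <<'E'
from h import *
s=pickle.load(open("w8.pkl","rb"))
P=lambda u,v,z:ray(s,160+(u-.5)/2.1,(v-.5)/2.1,z)[:2]
h=P(331,442,214);p=P(339,94,60);g=P(335.5,243,136);e=P(338,86,10)
an=lambda C,q:np.degrees(np.arctan2(*(q-C)[::-1]))%360
print(h,p,g,e);print(an(h,p),an(h,e),an(h,g),an(h,P(183,217,60)),an(h,P(484,226,60)))
E
```

```text
[558.39563647  24.80772429] [387.06159778  30.18973168] [471.30551763  27.50101783] [375.5469299  30.0783122]
178.20079567713157 178.34891450066004 178.22867176199264 223.0988957897528 133.8498861559582
```

The wrist view puts the grinder at 178.2° and the post at 178.2–178.3°, so they are in line. The arm is clear above everything, so I'll do a last stillness and contact check, then hand in.

```bash
python3 -m jog '[{"ax":0,"ay":0,"az":0,"x":0,"y":0,"z":0,"hand":0},{"ax":0,"ay":0,"az":0,"x":0,"y":0,"z":0,"hand":0},{"ax":0,"ay":0,"az":0,"x":0,"y":0,"z":0,"hand":0}]'
python3 - <<'E'
from bench import *
import pickle,numpy as np
a=pickle.load(open("w8.pkl","rb"))["color"].astype(int);b=snapshot("wrist")["color"].astype(int)
print("diff",np.abs(a-b).mean())
o=get_obs();print(o["time"],o["ft_force"],np.abs(o["joint_velocities"]).max())
hand_in()
E
```

```text
time: 12.12
ee_pos: [521.3, 25.6, 400.4]
eef_rot: [0.001, 1.0, -0.001, -0.003]
ft_force: [0.2, 0.6, 0.3]
finger_gap: 0.1
diff 4.860421875
12.175 [-0.23840723 -0.35831913 -0.15905486] 0.0033144511500513172
the job is handed in; nothing more can be done
```

The pepper grinder now stands at the front, in line with the steel post, and I have handed the job in at about 12 s of the 45 s allowed.

I turned the carousel about 95° clockwise with the closed fingers against one spoke. The push ran at about 0.35 rad/s, with force readings of 4–5 N or less. I then backed the finger off and raised it well clear.

**Alignment:** the last wrist view put the grinder at 178.2° round from the axis, with the post at 178.2° and the end of the tongue at 178.3°. The top view was a little looser: grinder about 178.6–179.1°, post and tongue about 177.8–178.7°. So the two agree within about 1°.

**Riders:** the grinder, oats jar and salt bowl were all upright on the tray in the last top view. The forces on the tool were near zero and the arm was at rest.

**Checks that were less clear:**
- Estimating the turn from the finger's path alone gave about 96°, roughly 2° more than the images showed. I trusted the images.
- My last stillness check compared two wrist pictures about 0.4 s apart. They differed slightly, by 4.9 grey levels on average, and I did not look into it. The tool had shifted about 1 mm between them.

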